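Load a flanged sensor cartridge into the calibration rig

TASK

Take the flanged steel sensor cartridge from the bench, set it gently on the calibration rig and slide it, upright, into the slotted plate so that its flange runs in underneath the plate. Push it fully home against the depth stop hidden under the plate with a steady push of about 8 N, without leaning down on it: less than 4 N reaching the stop does not seat it, and inside the slot it must never press on the stop or bind in the rig with more than 14 N. Then let go and leave it standing there, with the other things on the bench left where they are.

Things in the scene. Friction and masses are not known exactly. Their poses are not given: they have to be found in the camera images.
- cartridge_mid (a point): Flanged sensor cartridge, bare steel, loose, upright on its flange; about 0.25 kg. Bottom flange: diameter 44 mm, 6 mm thick; above it a round barrel of diameter 24 mm up to 88 mm, then a black cap of diameter 18 mm up to 95 mm. This point: on its axis, half-way up (47.5 mm above the flange's underside); z up along the axis.
- rig: Calibration rig, fixed: grey base 190 x 110 x 20 mm (local x, y, z), from local x = -85 to 105 mm, with a slotted aluminium plate over its rear, x = -15 to 95 mm. Origin: on the bench, under the slot's centre line; local +x is the way the cartridge slides in. In front of the plate (x = -85 to -15 mm) the base is bare, a landing for the flange. Plate 8 mm thick, its top 36 mm above the bench.
- rig_mouth (a point): Middle of the slot's mouth at the plate's front edge, on the base's top (20 mm above the bench); axes as the rig. The slot runs along local x on the centre line: 52 mm wide here, narrowing to 27 mm within 15 mm, then straight to local x = 80 mm of the rig. Between base top and plate underside is a gap 8 mm high for the flange, 56 mm wide between the spacers.
- depth_stop: Clamp block of the depth stop, 14 x 50 x 12 mm with a brass thumb screw, fixed on the base behind the plate; origin: centre of its underside, axes as the rig. Its rigid two-pronged stop bar lies unseen under the plate, both sides of the slot, and meets the flange. It is set differently each time: the fully home cartridge's axis is 6 to 46 mm beyond the rig's origin (local x); only touch tells.
- plain_can_mid (a point): Bystander: plain steel can without flange, diameter 34 mm, 70 mm high with a small brass nipple to 78 mm, loose, upright. This point is on its axis 35 mm above its underside. Leave alone.
- detector: Bystander: blue gas detector lying on the bench, 130 x 60 x 45 mm (60 mm high at its round steel top), loose. Origin: centre of its underside. Leave alone.
- gauge: Bystander: round pressure gauge, 90 mm in diameter, on a post with a 90 x 90 mm foot, 170 mm high, loose. Origin: centre of the foot's underside. Leave alone.

How it is judged:
By the outcome, as a careful person would: the job done as asked, in the order asked, and still so for the second after the job is handed in, with the robot touching nothing.
It also fails if it takes over 59 s, if anything falls off the work surface, if the arm or the gripper's body presses on something with over 40 N, if the wrist force passes 120 N, or if a joint passes its speed limit or range.

ROBOT

A 6-joint arm with a two-finger parallel gripper is mounted at the origin on the work surface. World frame = base frame: x ahead of the robot, y to its left, z up, the work surface at z = 0. Lengths are in m, angles in rad, forces in N, time in s.
With the tool pointing down it reaches from about 0.35 to 0.975 m from the base axis. Payload 4.9 kg.
Tool frame: the origin (TCP) lies on the front face of the gripper's body, between the roots of the fingers; the fingertips stand ctrl.tip_extent ahead of it and the grasp point (between the pads) lies 54 mm ahead of it (ctrl.tip_extent is the distance from the TCP to the fingertips, in m); z points along the fingers, y is the line along which they close (so a half turn about z gives the same grasp; the last joint's range is limited). The gripper opens to 85 mm and grips with 20 to 120 N. Pads are 22 mm wide; open, the fingers measure 114 mm over their backs; the gripper's body (76 mm by 85 mm) begins 54 mm behind the grasp point. The pads swing forward as they close: fully open they stand 13 mm farther back than shut.
Start: joints at [1.15, 0.053, 1.613, -0, 1.476, -0.119], TCP at [0.186, 0.597, 0.304] pointing down, gripper open.
Joint ranges: [-3.01, 3.01], [-1.01, 2.22], [0.06, 2.58], [-1.02, 4.17], [0.09, 2.62], [-3.14, 3.14]. Speed limits (rad/s): [2.57, 2.57, 3.14, 3.14, 3.14, 3.14].

INTERFACE

Orientations are given as a rotation vector (axis times angle).
In Python, from station import ctrl gives the robot as it stands.
- The arm moves only by the tool apply_moves, never from a script. Its argument "rows" is one flat list of numbers, 6 for each row, row after row: the shift along the tool's x, y, z normalised to -1 to 1, where 1 is 0.6 m, then the turn, a rotation vector about the tool's x, y, z normalised to -1 to 1, where 1 is 90 degrees. A call has 1 to 20 rows; each row is the pose to reach, as a shift and turn from the pose commanded when the call began, along the tool's axes at that moment; what a row does not reach only later rows make up. A row lasts 1/10 s, in which the tool goes at most 50 mm and 8.59 degrees, less where a joint would pass 70% of its speed; a pose out of reach is approached as far as the arm can. A call with a number of a shift or a turn outside -1 to 1 is refused whole. A call with a gripper value outside its range is refused whole. "grip" is the opening, from 0 (shut) to 1 (fully open), set as the call begins (left out, the last holds). The fingers move at their own pace and stop on an object; "grip_force" is the grip in N (left out, the last holds). Time passes only in rows, so rows that repeat a pose let the fingers close. It gives the time, the measured TCP pose, the force, the opening and the grip force at its end, in the units of the state.
- ctrl.get_obs(): the state, without advancing time (a new reading comes with each control period).
- ctrl.get_image(name): name is "side" or "top" or "wrist"; returns (picture, depth): 400x640x3 uint8, blue, green, red; 400x640 float32, m along the optical axis (not along the pixel's ray), 0 where there is no reading.
- ctrl.camera_model(name): a dict with "mtx" (3x3 intrinsics, pixels), "k1" (the pictures are not rectified: a ray, as slopes to the right and down, at radius r is drawn at 1 + k1 r^2 times it, then the intrinsics apply), "R" (3x3) and "t" (3): a world point X has camera coordinates R X + t; the wrist camera has in their place "tool_from_camera" (4x4, takes a point from camera to tool coordinates, whose origin is the TCP and whose axes are the flange's). Camera axes: x right, y down, z forward; pixel columns grow to the right and rows downward; lengths in m; the calibration is good to about 2 mm. A picture is of the moment at which its call begins: read the wrist's pose just before it. camera_model takes no time and is no camera call.
- ctrl.finish_job(): hands the job in; it is judged then, once.
The state is a dict: "t": time; "q": joint angles; "dq": joint speeds; "effort": joint torques, N m; "tool_pos": TCP position; "tool_rot": TCP orientation; "contact_force": force on the tool from outside, world axes, zero at the start; "wrist_torque": the same for the moment, N m; "opening": finger opening in m; "grip_force": force on a finger pad.
Only numpy, scipy, OpenCV 4.12 (cv2) and the standard library are available. Lean on these libraries where they do the work, as an engineer would, in place of code of your own. Each camera call takes 0.05 s, during which the arm holds its last target. There are 200 camera calls.

## Working session

There is one attempt and no reset: what is moved stays moved. The work goes in short steps, Python scripts to look and compute and a tool call to move; the robot and the scene stay as the last step left them, time stands still between calls to the robot, and variables do not carry over. Pictures are saved under pics/ and viewed, at most 10 in all, crops included, and the job is handed in when it is done.

Besides the shell and the picture viewer there is one more tool, called after "Emit:" as name(argument=value, ...) on one line, values as JSON. apply_moves: Moves the arm, as the interface text tells. Its arguments: {"type":"object","properties":{"rows":{"type":"array","items":{"type":"number"}},"grip":{"type":"number"},"grip_force":{"type":"number"}},"required":["rows"]}

```bash
mkdir -p pics; cat > h.py <<'E'
import numpy as np, cv2
from scipy.spatial.transform import Rotation as Ro
from station import ctrl
def cloud(name):
    o=ctrl.get_obs(); im,d=ctrl.get_image(name); m=ctrl.camera_model(name)
    K=np.array(m["mtx"]); v,u=np.mgrid[0:400,0:640]
    D=np.array([m["k1"] if 0 else 0])
    xd=(u-K[0,2])/K[0,0]; yd=(v-K[1,2])/K[1,1]
    x,y=xd.copy(),yd.copy()
    for _ in range(8):
        s=1+m["k1"]*(x*x+y*y); x,y=xd/s,yd/s
    P=np.stack([x*d,y*d,d],-1)
    if "R" in m: W=(P-np.array(m["t"]))@np.array(m["R"])
    else:
        T=np.array(m["tool_from_camera"]); P=P@T[:3,:3].T+T[:3,3]
        W=P@Ro.from_rotvec(o["tool_rot"]).as_matrix().T+np.array(o["tool_pos"])
    W[d==0]=np.nan
    return im,W
E
python3 - <<'E'
from h import *
for n in ("top","side"):
    im,W=cloud(n); cv2.imwrite(f"pics/{n}0.png",im); np.save(f"{n}0.npy",W)
    m=ctrl.camera_model(n); print(n,-np.array(m["R"]).T@m["t"])
o=ctrl.get_obs(); print(o, ctrl.tip_extent); print(Ro.from_rotvec(o["tool_rot"]).as_matrix().round(3))
E
```

```text
top [ 0.46723804 -0.01353264  1.07084169]
side [0.460746   0.82976176 0.75098407]
{'t': 0.1, 'q': array([ 1.14999205e+00,  5.33345970e-02,  1.61418948e+00,  8.10822689e-06,
        1.47597650e+00, -1.18964942e-01]), 'dq': array([-1.28107842e-04, -1.88469936e-03, -2.45876225e-03, -3.52186518e-05,
       -2.50482935e-03,  6.32403497e-04]), 'effort': array([-9.55186406e-04, -3.94902813e+01, -3.71363282e+01, -1.58630642e-04,
        3.94960211e-03, -5.41844670e-06]), 'tool_pos': array([0.18559674, 0.5963531 , 0.3027391 ]), 'tool_rot': array([-4.72253674e-01, -3.10537079e+00,  2.88462409e-03]), 'contact_force': array([ 0.17765703,  0.7867363 , -0.5220399 ]), 'wrist_torque': array([0.00100778, 0.02909062, 0.00775373]), 'grip_force': 0.0, 'opening': 0.08563469730417053} 0.0726
[[-0.955  0.297 -0.001]
 [ 0.297  0.955 -0.002]
 [ 0.    -0.002 -1.   ]]
```

View pics/top0.png

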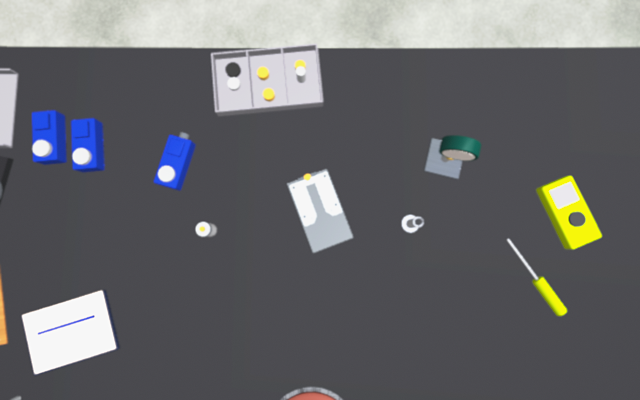

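View pics/side0.png

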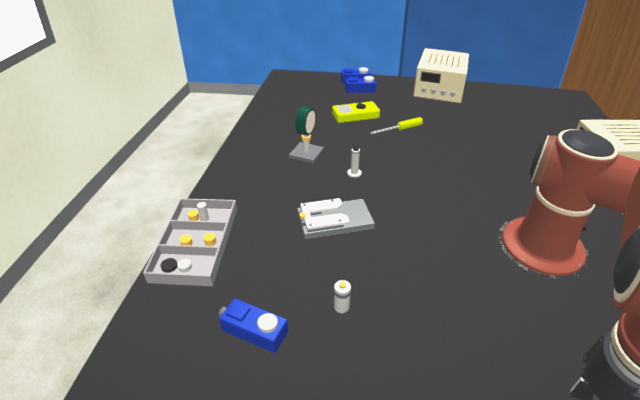

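The top view shows the cartridge at (411,223) with its black cap at (418,222), and the plain can at (205,229). The rig is around (320,210), with the slot opening toward the robot and the brass screw at (307,177). Next I'll measure these.

```bash
python3 - <<'E'
from h import *
W=np.load("top0.npy"); im=cv2.imread("pics/top0.png"); v,u=np.mgrid[0:400,0:640]
Z=W[...,2]; print("bench",np.nanmedian(Z[240:280,230:280]))
def rect(mask):
    p=W[mask][:,:2].astype(np.float32); r=cv2.minAreaRect(p*1000); return len(p),np.round(r[0],1),np.round(r[1],1),round(r[2],1)
roi=(u>280)&(u<360)&(v>160)&(v<260)
print("rig all",rect(roi&(Z>.014)&(Z<.06)))
pl=roi&(Z>.031)&(Z<.041); print("plate",rect(pl),np.nanmedian(Z[pl]))
bs=roi&(Z>.014)&(Z<.025); print("base",np.nanmedian(Z[bs]),rect(bs&(v>215)))
st=roi&(Z>.042);print("screw",st.sum(),np.nanmean(W[st],0))
roi=(u>395)&(u<435)&(v>205)&(v<240)
for a,b in((.003,.012),(.08,.1),(.084,.09),(.09,.1)):
    k=roi&(Z>a)&(Z<b); print(a,k.sum(),np.nanmean(W[k],0) if k.any() else 0,W[k][:,:2].min(0),W[k][:,:2].max(0))
S=np.load("side0.npy");k=(abs(S[...,0]-.49)<.06)&(abs(S[...,1]+.17)<.1)&(S[...,2]>.02)&(S[...,2]<.12)
for a,b in((.02,.05),(.05,.08),(.09,.1)):
    q=k&(S[...,2]>a)&(S[...,2]<b); print("side",q.sum(),np.nanmean(S[q],0),np.nanmin(S[q],0),np.nanmax(S[q],0))
E
```

```text
bench -6.547681760191999e-05
rig all (3183, array([554.5, -17.3]), array([190.8, 109.8]), 20.9)
plate (1311, array([587.2,  -4.8]), array([120.9,  99.9]), 21.0) 0.036129260414779214
base 0.019897066970136688 (1232, array([511.1, -33.9]), array([ 98. , 109.7]), 20.9)
screw 11 [0.61200485 0.01721196 0.04270132]
0.003 187 [ 0.52126222 -0.25502863  0.00518232] [ 0.48023128 -0.31371362] [ 0.56549277 -0.2155376 ]
0.08 85 [ 0.52089635 -0.2492527   0.09156241] [ 0.50989191 -0.26245341] [ 0.53153932 -0.23856545]
0.084 32 [ 0.52075795 -0.24870311  0.08716399] [ 0.51004891 -0.26245341] [ 0.53153932 -0.23856545]
0.09 52 [ 0.52081977 -0.24973213  0.09442572] [ 0.50989191 -0.2615015 ] [ 0.53125636 -0.24023192]
side 182 [ 0.51208528 -0.14219963  0.0273594 ] [ 0.4756783  -0.25394224  0.02000559] [ 0.5493693  -0.07001481  0.04977255]
side 61 [ 0.52010914 -0.24559233  0.06580259] [ 0.50892015 -0.25325283  0.05036956] [ 0.53276387 -0.24002808  0.07978628]
side 29 [ 0.52049053 -0.25115223  0.09513521] [ 0.50995795 -0.26171299  0.09057689] [ 0.52882531 -0.2431941   0.09932947]
```

Emit:
apply_moves(rows=[-0.476,-0.59,0,0,0,0.5756,-0.476,-0.59,0,0,0,0.5756,-0.476,-0.59,0,0,0,0.5756,-0.476,-0.59,0,0,0,0.5756,-0.476,-0.59,0,0,0,0.5756,-0.476,-0.59,0,0,0,0.5756,-0.476,-0.59,0,0,0,0.5756,-0.476,-0.59,0,0,0,0.5756,-0.476,-0.59,0,0,0,0.5756,-0.476,-0.59,0,0,0,0.5756,-0.476,-0.59,0,0,0,0.5756,-0.476,-0.59,0,0,0,0.5756], grip=1)

```text
t: 1.3
tool_pos: [0.3529, 0.1746, 0.3036]
tool_rot: [-1.78, -2.588, 0.0]
contact_force: [-0.9, -0.2, 0.3]
opening: 0.0854
grip_force: 0.0
```

Emit:
apply_moves(rows=[-0.761,0.008,0.083,0,0,0,-0.761,0.008,0.083,0,0,0,-0.761,0.008,0.083,0,0,0,-0.761,0.008,0.083,0,0,0,-0.761,0.008,0.083,0,0,0,-0.761,0.008,0.083,0,0,0,-0.761,0.008,0.083,0,0,0,-0.761,0.008,0.083,0,0,0,-0.761,0.008,0.083,0,0,0,-0.761,0.008,0.083,0,0,0,-0.761,0.008,0.083,0,0,0])

```text
t: 2.4
tool_pos: [0.5217, -0.2502, 0.2529]
tool_rot: [-1.779, -2.587, -0.001]
contact_force: [0.2, 0.4, -0.4]
opening: 0.0856
grip_force: 0.0
```

```bash
cat > w.py <<'E'
from h import *
import sys
im,W=cloud("wrist"); cv2.imwrite(f"pics/{sys.argv[1]}.png",im); np.save(f"{sys.argv[1]}.npy",W)
o=ctrl.get_obs(); print(o["tool_pos"].round(4),Ro.from_rotvec(o["tool_rot"]).as_matrix().round(4).tolist(),o["contact_force"].round(2))
E
python3 w.py w1; python3 - <<'E'
from h import *
W=np.load("w1.npy");Z=W[...,2]
near=(abs(W[...,0]-.52)<.04)&(abs(W[...,1]+.25)<.04)
for a,b in((.003,.009),(.085,.0905),(.0925,.098)):
    k=near&(Z>a)&(Z<b)
    if k.sum()>5:
        p=W[k][:,:2].astype(np.float32)*1000; print(a,k.sum(),np.median(Z[k]),cv2.minEnclosingCircle(p),p.mean(0))
E
```

```text
[ 0.5213 -0.2492  0.2534] [[-0.3588, 0.9334, -0.0014], [0.9334, 0.3588, 0.0016], [0.002, -0.0007, -1.0]] [-0.05 -0.26 -0.43]
0.003 538 0.006090911751309588 ((520.4627685546875, -252.6580352783203), 21.876789093017578) [ 518.18274 -246.2922 ]
0.085 235 0.08803543671740269 ((520.3680419921875, -252.90574645996094), 12.205416679382324) [ 519.1055 -249.5221]
0.0925 313 0.09497852031108006 ((520.365478515625, -252.64752197265625), 8.88094425201416) [ 520.33936 -252.37654]
```

View pics/w1.png

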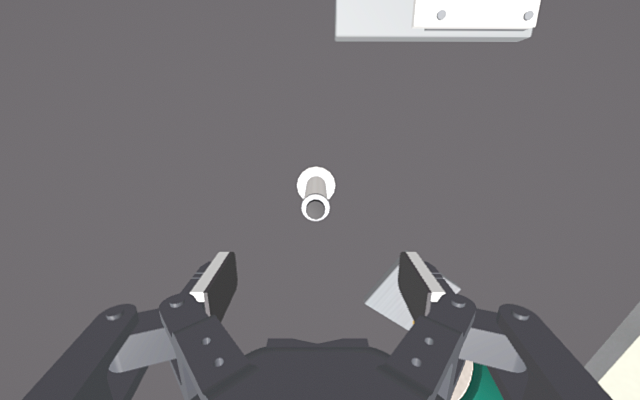

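The wrist view shows the cartridge cap at (316,209), centred between the pads. Cap, barrel and flange radii fit at 8.9, 12.2 and 21.9 mm, which match the given sizes. I'll go down and grip.

Emit:
apply_moves(rows=[-0.003,-0.002,0.06,0,0,0,-0.003,-0.002,0.12,0,0,0,-0.003,-0.002,0.17,0,0,0,-0.003,-0.002,0.21,0,0,0,-0.003,-0.002,0.24,0,0,0,-0.003,-0.002,0.251,0,0,0,-0.003,-0.002,0.251,0,0,0,-0.003,-0.002,0.251,0,0,0])

```text
t: 3.25
tool_pos: [0.521, -0.2524, 0.1049]
tool_rot: [1.779, 2.587, 0.0]
contact_force: [-0.1, 0.3, 0.2]
opening: 0.0852
grip_force: 0.0
```

Emit:
apply_moves(rows=[0,0,0,0,0,0,0,0,0,0,0,0,0,0,0,0,0,0,0,0,0,0,0,0,0,0,0,0,0,0,0,0,0,0,0,0,0,0,0,0,0,0,0,0,0,0,0,0,0,0,0,0,0,0], grip=0, grip_force=50)

```text
t: 4.15
tool_pos: [0.5204, -0.2533, 0.1039]
tool_rot: [1.781, 2.587, 0.0]
contact_force: [-0.6, 0.5, 4.3]
opening: 0.0232
grip_force: 48.9
```

Emit:
apply_moves(rows=[0,0,-0.03,0,0,0,0,0,-0.08,0,0,0,0,0,-0.15,0,0,0,0.03,0.03,-0.21,0,0,0,0.08,0.09,-0.243,0,0,0,0.13,0.14,-0.243,0,0,0,0.17,0.18,-0.243,0,0,0,0.179,0.193,-0.243,0,0,0,0.179,0.193,-0.243,0,0,0,0.179,0.193,-0.243,0,0,0])

```text
t: 5.15
tool_pos: [0.5893, -0.112, 0.2481]
tool_rot: [-1.781, -2.586, 0.002]
contact_force: [-0.0, 0.2, -2.9]
opening: 0.0229
grip_force: 49.6
```

```bash
python3 w.py w2; python3 - <<'E'
from h import *
W=np.load("w2.npy");Z=W[...,2]
c,s=np.cos(np.radians(20.9)),np.sin(np.radians(20.9)); O=np.array([.5452,-.0209])
L=(W[...,:2]-O)@np.array([[c,-s],[s,c]])
near=(abs(L[...,0]-10)<999)&(L[...,0]>-.1)&(L[...,0]<.12)&(abs(L[...,1])<.07)
R=near&(Z>.014)&(Z<.05)
p=W[R][:,:2].astype(np.float32)*1000; print("rig",len(p),cv2.minAreaRect(p))
pl=near&(Z>.033)&(Z<.039);bs=near&(Z>.017)&(Z<.023);print(np.median(Z[pl]),np.median(Z[bs]))
lx,ly=L[...,0]*1000,L[...,1]*1000
print("plate lx",np.percentile(lx[pl],[0.2,99.8]),"ly",np.percentile(ly[pl],[.2,99.8]))
xs=[];cs=[]
for x in range(5,78,4):
    k=pl&(abs(lx-x)<2); y=ly[k]; a=y[y<0].max(); b=y[y>0].min(); xs.append(x);cs.append((a+b)/2); print(x,a.round(1),b.round(1),end="; ")
print(np.polyfit(xs,cs,1))
k=near&(Z>.039); print("high",k.sum(),Z[k].max(),lx[k].min(),lx[k].max())
# cartridge bottom in hand
o=ctrl.get_obs()
E
```

```text
[ 0.5893 -0.1124  0.2484] [[-0.3558, 0.9346, -0.0017], [0.9346, 0.3558, -0.0001], [0.0005, -0.0017, -1.0]] [ 0.22 -0.1  -2.51]
rig 22310 ((553.548583984375, -19.69580841064453), (191.23281860351562, 108.85415649414062), 20.796096801757812)
0.03614315791903071 0.020126412944516725
plate lx [-16.72357983  97.21738284] ly [-51.29467183  48.06016527]
5 -15.4 12.6; 9 -15.5 12.6; 13 -15.5 12.5; 17 -15.4 12.5; 21 -15.4 12.6; 25 -15.5 12.1; 29 -15.5 12.1; 33 -15.5 12.2; 37 -15.5 12.1; 41 -15.5 12.6; 45 -15.5 12.5; 49 -15.5 12.5; 53 -15.5 12.1; 57 -15.5 12.0; 61 -15.5 12.6; 65 -15.5 12.5; 69 -15.5 12.5; 73 -15.5 12.6; 77 -0.3 0.4; [ 0.0057343  -1.68915715]
high 432 0.04196284414802309 2.4404403709656717 103.84611898634591
```

View pics/w2.png

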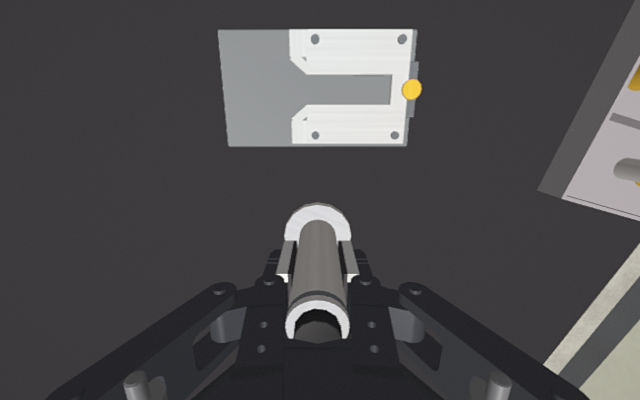

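The view shows the rig lengthwise, slot centre about row 90 and mouth near column 300. The cartridge is upright in the pads at column 318. I'll fit its axis in the same cloud, so a camera offset cancels out.

```bash
python3 - <<'E'
from h import *
from scipy.optimize import least_squares
W=np.load("w2.npy");Z=W[...,2]
c,s=np.cos(np.radians(20.9)),np.sin(np.radians(20.9)); O=np.array([.5452,-.0209])
M=np.array([[c,-s],[s,c]]); L=(W[...,:2]-O)@M*1000
v,u=np.mgrid[0:400,0:640]
T=(np.array([.5893,-.1122])-O)@M*1000; print("TCP local",T)
roi=(u>280)&(u<356)&(v>200)&(v<345)
print("hist",np.histogram(Z[roi&np.isfinite(Z)],bins=np.arange(.13,.26,.006)))
fl=roi&(v<250)&(Z<.156)&(Z>.147)
print("flange",fl.sum(),np.median(Z[fl]),cv2.minEnclosingCircle(L[fl].astype(np.float32)))
for a,b in((.16,.18),(.18,.2),(.2,.228)):
    k=(u>303)&(u<333)&(v>215)&(v<310)&(Z>a)&(Z<b)&(abs(L[...,0]-T[0])<9)
    p=L[k]; r=least_squares(lambda q:np.hypot(*(p-q).T)-12,p.mean(0)-[0,8]); print(a,k.sum(),r.x.round(2),np.abs(r.fun).mean().round(2))
E
```

```text
TCP local [   8.62823798 -101.02501428]
hist (array([   0,    0,   84, 1392,  123,  138,  149,  180,  314,  376,  426,
        450,  525,  787,  566,  683,  917, 1092,  996,  286,  253]), array([0.13 , 0.136, 0.142, 0.148, 0.154, 0.16 , 0.166, 0.172, 0.178,
       0.184, 0.19 , 0.196, 0.202, 0.208, 0.214, 0.22 , 0.226, 0.232,
       0.238, 0.244, 0.25 , 0.256]))
flange 1445 0.1502431177845539 ((8.319136619567871, -99.66800689697266), 21.637590408325195)
0.16 392 [   8.32 -100.72] 0.2
0.18 514 [   8.27 -100.76] 0.21
0.2 1028 [   8.27 -100.82] 0.27
```

Emit:
apply_moves(rows=[0.05,-0.03,0,0,0,0,0.1,-0.07,0,0,0,0,0.15,-0.1,0,0,0,0,0.1654,-0.1005,0.04,0,0,0,0.1654,-0.1005,0.1,0,0,0,0.1654,-0.1005,0.15,0,0,0,0.1654,-0.1005,0.18,0,0,0,0.1654,-0.1005,0.196,0,0,0,0.1654,-0.1005,0.196,0,0,0,0.1654,-0.1005,0.196,0,0,0])

```text
t: 6.2
tool_pos: [0.4988, -0.041, 0.1327]
tool_rot: [1.782, 2.586, 0.001]
contact_force: [-0.1, -0.2, -1.9]
opening: 0.0228
grip_force: 50.0
```

```bash
cat > f.py <<'E'
from h import *
o=[ctrl.get_obs()]
for _ in range(6): ctrl.get_image("top"); o.append(ctrl.get_obs())
P=np.mean([a["tool_pos"] for a in o[1:]],0);F=np.mean([a["contact_force"] for a in o[1:]],0);R=Ro.from_rotvec(o[-1]["tool_rot"]).as_matrix()
c,s=np.cos(np.radians(20.9)),np.sin(np.radians(20.9)); M=np.array([[c,-s],[s,c]])
print("t",o[-1]["t"],"P",P.round(4),"local mm",((P[:2]-[.5452,-.0209])@M*1000).round(2),"Floc",(F[:2]@M).round(2),F[2].round(2),"T",np.mean([a["wrist_torque"] for a in o],0).round(3),R[:,2].round(4),np.degrees(np.arctan2(R[1,1],R[0,1])).round(2))
E
python3 f.py
```

```text
t 6.5 P [ 0.4991 -0.0406  0.1331] local mm [-50.08  -1.98] Floc [-0.03 -0.11] -2.26 T [ 0.001 -0.01   0.007] [ 1.6e-03 -4.0e-04 -1.0e+00] 20.91
```

Emit:
apply_moves(rows=[0,0,0.005,0,0,0,0,0,0.009,0,0,0,0,0,0.012,0,0,0,0,0,0.013,0,0,0,0,0,0.013,0,0,0,0,0,0.013,0,0,0])

```text
t: 7.1
tool_pos: [0.4983, -0.0402, 0.1239]
tool_rot: [-1.781, -2.588, 0.0]
contact_force: [-0.9, 0.2, -0.9]
opening: 0.0229
grip_force: 50.3
```

```bash
python3 f.py
```

```text
t 7.4 P [ 0.4983 -0.0402  0.1239] local mm [-50.75  -1.32] Floc [-0.37  0.51] -0.72 T [ 0.049  0.162 -0.018] [ 0.  0. -1.] 20.9
```

Emit:
apply_moves(rows=[0,0,0,0,0,0,0,0,0,0,0,0,0,0,0,0,0,0,0,0,0,0,0,0], grip=0.45)

```text
t: 7.8
tool_pos: [0.4985, -0.0403, 0.1242]
tool_rot: [1.781, 2.587, 0.0]
contact_force: [0.7, -0.2, -0.0]
opening: 0.0384
grip_force: 0.0
```

```bash
python3 f.py
```

```text
t 8.1 P [ 0.4983 -0.0403  0.124 ] local mm [-50.69  -1.39] Floc [-0.27  0.02] 0.05 T [ 0.013 -0.002  0.009] [ 0. -0. -1.] 20.9
```

Emit:
apply_moves(rows=[0,0,0,0,0,0,0,0,0,0,0,0,0,0,0,0,0,0,0,0,0,0,0,0,0,0,0,0,0,0,0,0,0,0,0,0], grip=0, grip_force=50)

```text
t: 8.7
tool_pos: [0.4985, -0.0403, 0.1241]
tool_rot: [1.781, 2.587, 0.0]
contact_force: [0.2, 0.4, -0.3]
opening: 0.023
grip_force: 49.0
```

```bash
python3 f.py
```

```text
t 9.0 P [ 0.4985 -0.0403  0.124 ] local mm [-50.57  -1.42] Floc [1.59 0.06] 0.55 T [ 0.077 -0.252 -0.01 ] [ 5.e-04 -0.e+00 -1.e+00] 20.9
```

Emit:
apply_moves(rows=[-0.0006,0,-0.0008,0,0,0,-0.0006,0,-0.0008,0,0,0,-0.0006,0.008,-0.0008,0,0,0,-0.0006,0.016,-0.0008,0,0,0,-0.0006,0.024,-0.0008,0,0,0,-0.0006,0.032,-0.0008,0,0,0,-0.0006,0.04,-0.0008,0,0,0,-0.0006,0.046,-0.0008,0,0,0,-0.0006,0.05,-0.0008,0,0,0,-0.0006,0.05,-0.0008,0,0,0])

```text
t: 10.0
tool_pos: [0.5266, -0.0297, 0.1242]
tool_rot: [-1.781, -2.588, -0.0]
contact_force: [0.1, 0.7, -3.6]
opening: 0.0228
grip_force: 49.1
```

```bash
python3 f.py
```

```text
t 10.3 P [ 0.5263 -0.0299  0.1242] local mm [-20.86  -1.63] Floc [-0.    0.14] -2.54 T [ 0.018  0.002 -0.009] [-1.e-04  0.e+00 -1.e+00] 20.89
```

Emit:
apply_moves(rows=[0,0.004,0,0,0,0,0,0.008,0,0,0,0,0,0.012,0,0,0,0,0,0.016,0,0,0,0,0,0.02,0,0,0,0,0,0.024,0,0,0,0,0,0.028,0,0,0,0,0,0.0313,0,0,0,0,0,0.0313,0,0,0])

```text
validation failed for argument at $.ro...
```

```bash
python3 f.py; python3 w.py w3
```

```text
t 10.6 P [ 0.5264 -0.0299  0.1244] local mm [-20.81  -1.7 ] Floc [-0.36  0.1 ] -2.62 T [ 0.009 -0.013  0.014] [ 1.e-04 -0.e+00 -1.e+00] 20.9
[ 0.5264 -0.0299  0.1244] [[-0.3568, 0.9342, -0.0], [0.9342, 0.3568, 0.0], [0.0, -0.0, -1.0]] [ 0.24  0.45 -2.64]
```

Emit:
apply_moves(rows=[0,0.004,0,0,0,0,0,0.008,0,0,0,0,0,0.012,0,0,0,0,0,0.016,0,0,0,0,0,0.02,0,0,0,0,0,0.024,0,0,0,0,0,0.028,0,0,0,0,0,0.031,0,0,0,0,0,0.031,0,0,0,0])

```text
t: 11.55
tool_pos: [0.544, -0.0232, 0.1244]
tool_rot: [1.781, 2.588, 0.0]
contact_force: [-0.4, 0.3, -2.2]
opening: 0.0231
grip_force: 49.1
```

```bash
python3 f.py
```

```text
t 11.85 P [ 0.5438 -0.0233  0.1244] local mm [-2.19 -1.69] Floc [-0.05  0.19] -2.72 T [ 0.006 -0.003  0.002] [-1.e-04 -0.e+00 -1.e+00] 20.9
```

Emit:
apply_moves(rows=[0,0.002,0,0,0,0,0,0.004,0,0,0,0,0,0.006,0,0,0,0,0,0.0075,0,0,0,0,0,0.0075,0,0,0,0,0,0.0075,0,0,0,0])

```text
t: 12.45
tool_pos: [0.548, -0.0217, 0.1244]
tool_rot: [-1.782, -2.588, 0.0]
contact_force: [-0.5, 0.5, -2.3]
opening: 0.0231
grip_force: 49.1
```

```bash
python3 f.py
```

```text
t 12.75 P [ 0.548  -0.0217  0.1244] local mm [ 2.32 -1.69] Floc [0.26 0.02] -2.34 T [ 0.003 -0.     0.004] [-0. -0. -1.] 20.9
```

Emit:
apply_moves(rows=[0,0.001,0,0,0,0,0,0.002,0,0,0,0,0,0.002,0,0,0,0,0,0.002,0,0,0,0])

```text
t: 13.15
tool_pos: [0.5492, -0.0212, 0.1244]
tool_rot: [1.781, 2.588, -0.0]
contact_force: [-0.4, -0.8, -2.4]
opening: 0.0229
grip_force: 49.1
```

Emit:
apply_moves(rows=[0,0.001,0,0,0,0,0,0.002,0,0,0,0,0,0.002,0,0,0,0,0,0.002,0,0,0,0])

```text
t: 13.55
tool_pos: [0.5503, -0.0208, 0.1244]
tool_rot: [-1.781, -2.588, 0.0]
contact_force: [0.9, 0.1, -2.5]
opening: 0.023
grip_force: 49.1
```

Emit:
apply_moves(rows=[0,0.001,0,0,0,0,0,0.002,0,0,0,0,0,0.002,0,0,0,0,0,0.002,0,0,0,0])

```text
t: 13.95
tool_pos: [0.5514, -0.0203, 0.1244]
tool_rot: [1.782, 2.588, -0.0]
contact_force: [-0.4, -0.7, -2.1]
opening: 0.0229
grip_force: 49.1
```

Emit:
apply_moves(rows=[0,0.001,0,0,0,0,0,0.002,0,0,0,0,0,0.002,0,0,0,0,0,0.002,0,0,0,0])

```text
t: 14.35
tool_pos: [0.5525, -0.0199, 0.1244]
tool_rot: [-1.782, -2.588, 0.0]
contact_force: [0.4, -0.4, -2.9]
opening: 0.0227
grip_force: 49.1
```

Emit:
apply_moves(rows=[0,0.001,0,0,0,0,0,0.002,0,0,0,0,0,0.002,0,0,0,0,0,0.002,0,0,0,0])

```text
t: 14.75
tool_pos: [0.5536, -0.0195, 0.1244]
tool_rot: [-1.782, -2.587, 0.0]
contact_force: [-0.0, -0.0, -2.4]
opening: 0.0229
grip_force: 49.1
```

Emit:
apply_moves(rows=[0,0.001,0,0,0,0,0,0.002,0,0,0,0,0,0.002,0,0,0,0,0,0.002,0,0,0,0])

```text
t: 15.15
tool_pos: [0.5547, -0.019, 0.1244]
tool_rot: [-1.781, -2.588, 0.0]
contact_force: [0.6, 0.8, -1.4]
opening: 0.0229
grip_force: 49.1
```

Emit:
apply_moves(rows=[0,0.001,0,0,0,0,0,0.002,0,0,0,0,0,0.002,0,0,0,0,0,0.002,0,0,0,0])

```text
t: 15.55
tool_pos: [0.5559, -0.0186, 0.1244]
tool_rot: [1.782, 2.588, -0.0]
contact_force: [1.2, 0.6, -3.4]
opening: 0.023
grip_force: 49.1
```

Emit:
apply_moves(rows=[0,0.001,0,0,0,0,0,0.002,0,0,0,0,0,0.002,0,0,0,0,0,0.002,0,0,0,0])

```text
t: 15.95
tool_pos: [0.557, -0.0182, 0.1244]
tool_rot: [-1.782, -2.588, 0.0]
contact_force: [-0.5, 0.0, -2.2]
opening: 0.0227
grip_force: 49.1
```

Emit:
apply_moves(rows=[0,0.001,0,0,0,0,0,0.002,0,0,0,0,0,0.002,0,0,0,0,0,0.002,0,0,0,0])

```text
t: 16.35
tool_pos: [0.5581, -0.0178, 0.1244]
tool_rot: [1.782, 2.588, -0.0]
contact_force: [0.4, 0.3, -2.4]
opening: 0.0226
grip_force: 49.1
```

Emit:
apply_moves(rows=[0,0.001,0,0,0,0,0,0.002,0,0,0,0,0,0.002,0,0,0,0,0,0.002,0,0,0,0])

```text
t: 16.75
tool_pos: [0.5592, -0.0174, 0.1244]
tool_rot: [1.782, 2.588, 0.0]
contact_force: [-0.1, -1.0, -2.7]
opening: 0.0229
grip_force: 49.1
```

Emit:
apply_moves(rows=[0,0.001,0,0,0,0,0,0.002,0,0,0,0,0,0.002,0,0,0,0,0,0.002,0,0,0,0])

```text
t: 17.15
tool_pos: [0.5604, -0.0169, 0.1244]
tool_rot: [1.782, 2.588, 0.0]
contact_force: [0.4, 0.2, -2.6]
opening: 0.023
grip_force: 49.1
```

Emit:
apply_moves(rows=[0,0.001,0,0,0,0,0,0.002,0,0,0,0,0,0.002,0,0,0,0,0,0.002,0,0,0,0])

```text
t: 17.55
tool_pos: [0.5615, -0.0165, 0.1244]
tool_rot: [-1.782, -2.588, -0.0]
contact_force: [0.5, -0.2, -3.1]
opening: 0.0229
grip_force: 49.1
```

Emit:
apply_moves(rows=[0,0.001,0,0,0,0,0,0.002,0,0,0,0,0,0.002,0,0,0,0,0,0.002,0,0,0,0])

```text
t: 17.95
tool_pos: [0.5626, -0.0161, 0.1244]
tool_rot: [1.782, 2.588, 0.0]
contact_force: [-0.6, -0.2, -2.7]
opening: 0.0232
grip_force: 49.1
```

Emit:
apply_moves(rows=[0,0.001,0,0,0,0,0,0.002,0,0,0,0,0,0.002,0,0,0,0,0,0.002,0,0,0,0])

```text
t: 18.35
tool_pos: [0.5637, -0.0156, 0.1244]
tool_rot: [1.782, 2.588, -0.0]
contact_force: [1.1, -0.2, -2.2]
opening: 0.023
grip_force: 49.1
```

Emit:
apply_moves(rows=[0,0.001,0,0,0,0,0,0.002,0,0,0,0,0,0.002,0,0,0,0,0,0.002,0,0,0,0])

```text
t: 18.75
tool_pos: [0.5648, -0.0152, 0.1244]
tool_rot: [-1.782, -2.588, 0.0]
contact_force: [-0.7, 0.6, -2.9]
opening: 0.0226
grip_force: 49.1
```

Emit:
apply_moves(rows=[0,0.001,0,0,0,0,0,0.002,0,0,0,0,0,0.002,0,0,0,0,0,0.002,0,0,0,0])

```text
t: 19.15
tool_pos: [0.5659, -0.0148, 0.1244]
tool_rot: [-1.782, -2.588, 0.0]
contact_force: [0.8, -0.5, -2.0]
opening: 0.0228
grip_force: 49.1
```

Emit:
apply_moves(rows=[0,0.001,0,0,0,0,0,0.002,0,0,0,0,0,0.002,0,0,0,0,0,0.002,0,0,0,0])

```text
t: 19.55
tool_pos: [0.5671, -0.0144, 0.1244]
tool_rot: [-1.782, -2.588, 0.0]
contact_force: [0.3, -0.3, -3.1]
opening: 0.023
grip_force: 49.1
```

Emit:
apply_moves(rows=[0,0.001,0,0,0,0,0,0.002,0,0,0,0,0,0.002,0,0,0,0,0,0.002,0,0,0,0])

```text
t: 19.95
tool_pos: [0.5682, -0.0139, 0.1244]
tool_rot: [1.782, 2.588, -0.0]
contact_force: [-0.5, 0.6, -1.4]
opening: 0.0229
grip_force: 49.1
```

Emit:
apply_moves(rows=[0,0.001,0,0,0,0,0,0.002,0,0,0,0,0,0.002,0,0,0,0,0,0.002,0,0,0,0])

```text
t: 20.35
tool_pos: [0.5693, -0.0135, 0.1244]
tool_rot: [1.782, 2.588, -0.0]
contact_force: [0.1, 0.3, -3.2]
opening: 0.023
grip_force: 49.1
```

Emit:
apply_moves(rows=[0,0.001,0,0,0,0,0,0.002,0,0,0,0,0,0.002,0,0,0,0,0,0.002,0,0,0,0])

```text
t: 20.75
tool_pos: [0.5703, -0.0131, 0.1243]
tool_rot: [-1.781, -2.587, 0.0]
contact_force: [-0.7, 0.5, -1.5]
opening: 0.0227
grip_force: 49.1
```

```bash
python3 f.py
```

```text
t 21.05 P [ 0.5703 -0.0131  0.1243] local mm [26.28 -1.68] Floc [-0.53  0.37] -2.64 T [-0.023  0.117  0.033] [-1.e-04 -0.e+00 -1.e+00] 20.9
```

Wrist torque has risen to 0.12 Nm and the force along the slot is turning negative, which suggests first contact with the stop. I'll go on in smaller steps.

Emit:
apply_moves(rows=[0,0.0004,0,0,0,0,0,0.0004,0,0,0,0,0,0.0004,0,0,0,0])

```text
t: 21.35
tool_pos: [0.5705, -0.013, 0.1243]
tool_rot: [-1.781, -2.587, 0.001]
contact_force: [-1.5, -0.1, -1.9]
opening: 0.0232
grip_force: 49.1
```

```bash
python3 f.py
```

```text
t 21.65 P [ 0.5705 -0.013   0.1243] local mm [26.48 -1.67] Floc [-1.77  0.33] -2.39 T [-0.087  0.287  0.021] [-3.e-04 -0.e+00 -1.e+00] 20.91
```

Emit:
apply_moves(rows=[0,0.0005,0,0,0,0,0,0.001,0,0,0,0,0,0.001,0,0,0,0,0,0.001,0,0,0,0], grip_force=80)

```text
t: 22.05
tool_pos: [0.5709, -0.0128, 0.1242]
tool_rot: [-1.781, -2.587, 0.001]
contact_force: [-2.8, -0.2, -1.9]
opening: 0.0227
grip_force: 78.3
```

```bash
python3 f.py
```

```text
t 22.35 P [ 0.5709 -0.0128  0.1242] local mm [26.9  -1.64] Floc [-3.5  -0.05] -1.91 T [-0.291  0.705  0.014] [-8.e-04 -1.e-04 -1.e+00] 20.91
```

Emit:
apply_moves(rows=[0,0,-0.0003,-0.002,0,0,0,0,-0.0003,-0.004,0,0,0,0,-0.0003,-0.006,0,0,0,0,-0.0003,-0.006,0,0,0,0,-0.0003,-0.006,0,0])

```text
t: 22.85
tool_pos: [0.5704, -0.013, 0.1242]
tool_rot: [1.779, 2.585, 0.009]
contact_force: [-5.9, -3.0, -2.0]
opening: 0.022
grip_force: 78.7
```

```bash
python3 f.py
```

```text
t 23.15 P [ 0.5704 -0.013   0.1242] local mm [26.37 -1.61] Floc [-6.67 -0.15] -0.88 T [-0.505  1.28  -0.004] [ 0.0062  0.0028 -1.    ] 20.92
```

Emit:
apply_moves(rows=[0,0.0003,-0.0003,-0.0005,0,0,0,0.0005,-0.0004,-0.0005,0,0,0,0.0005,-0.0004,-0.0005,0,0,0,0.0005,-0.0004,-0.0005,0,0])

```text
t: 23.55
tool_pos: [0.5705, -0.0129, 0.1243]
tool_rot: [1.779, 2.585, 0.009]
contact_force: [-6.1, -2.6, -0.7]
opening: 0.0221
grip_force: 78.7
```

```bash
python3 f.py
```

```text
t 23.85 P [ 0.5705 -0.013   0.1242] local mm [26.43 -1.58] Floc [-6.74 -0.36] -1.47 T [-0.603  1.304  0.003] [ 0.0062  0.003  -1.    ] 20.92
```

Emit:
apply_moves(rows=[0,0.0004,0,0,0,0,0,0.0007,0,-0.0005,0,0,0,0.0007,0,-0.0005,0,0,0,0.0007,0,-0.0005,0,0])

```text
t: 24.25
tool_pos: [0.5706, -0.0129, 0.1242]
tool_rot: [1.779, 2.585, 0.009]
contact_force: [-7.6, -3.2, -0.4]
opening: 0.0223
grip_force: 78.8
```

```bash
python3 f.py; python3 w.py w4
```

```text
t 24.55 P [ 0.5706 -0.0129  0.1242] local mm [26.56 -1.57] Floc [-8.16 -0.64] -1.03 T [-0.661  1.571  0.015] [ 0.006  0.003 -1.   ] 20.92
[ 0.5706 -0.0129  0.1242] [[-0.3572, 0.934, 0.006], [0.934, 0.3572, 0.0029], [0.0006, 0.0067, -1.0]] [-8.01 -2.79 -0.72]
```

View pics/w4.png

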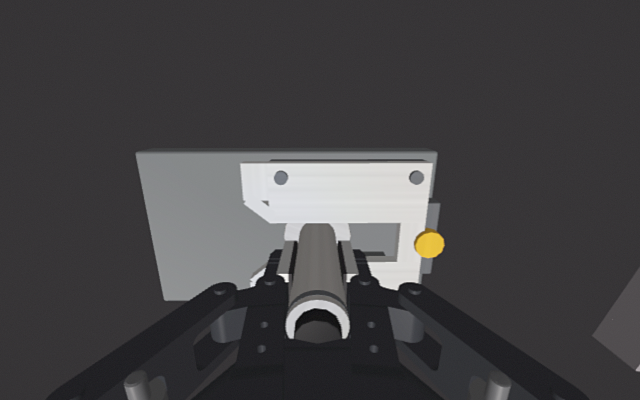

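The view shows the cartridge in the slot: barrel at column 318, flange under the plate, screw at (429,244). The push is steady at 8.2 N against the stop. Next I'll ease off partly, let go and check.

Emit:
apply_moves(rows=[0,0,0,0,0,0,0,-0.0005,0,0,0,0,0,-0.001,0,0,0,0,0,-0.0012,0,0,0,0,0,-0.0012,0,0,0,0])

```text
t: 25.1
tool_pos: [0.5703, -0.013, 0.1243]
tool_rot: [1.779, 2.584, 0.011]
contact_force: [-5.7, -2.8, -2.7]
opening: 0.0226
grip_force: 78.7
```

```bash
python3 f.py
```

```text
t 25.4 P [ 0.5704 -0.013   0.1243] local mm [26.33 -1.58] Floc [-5.89 -0.07] -1.93 T [-0.489  1.185  0.019] [ 0.0077  0.0034 -1.    ] 20.92
```

Emit:
apply_moves(rows=[0,0,0,0,0,0,0,0,0,0,0,0,0,0,0,0,0,0,0,0,0,0,0,0,0,0,0,0,0,0], grip=0.5)

```text
t: 25.9
tool_pos: [0.5717, -0.0127, 0.1253]
tool_rot: [1.777, 2.582, 0.015]
contact_force: [0.5, 0.2, 0.3]
opening: 0.0429
grip_force: 0.0
```

```bash
python3 f.py
```

```text
t 26.2 P [ 0.5713 -0.0128  0.1249] local mm [27.32 -1.72] Floc [0.04 0.04] -0.13 T [-0.003 -0.005 -0.003] [ 0.0103  0.0039 -0.9999] 20.9
```

Emit:
apply_moves(rows=[0,0,-0.02,0,0,0,0,0,-0.05,0,0,0,0,0,-0.1,0,0,0,0,0,-0.16,0,0,0,0,0,-0.22,0,0,0,-0.07,0,-0.25,0,0,0,-0.13,0,-0.25,0,0,0,-0.165,0,-0.25,0,0,0,-0.165,0,-0.25,0,0,0,-0.165,0,-0.25,0,0,0])

```text
t: 27.2
tool_pos: [0.6045, -0.1056, 0.2739]
tool_rot: [1.78, 2.584, 0.014]
contact_force: [-0.6, 0.2, -0.1]
opening: 0.0429
grip_force: 0.0
```

```bash
python3 w.py w5; python3 - <<'E'
from h import *
W=np.load("w5.npy");Z=W[...,2]
c,s=np.cos(np.radians(20.9)),np.sin(np.radians(20.9)); O=np.array([.5452,-.0209])
L=(W[...,:2]-O)@np.array([[c,-s],[s,c]])*1000
near=(abs(L[...,0]-26)<30)&(abs(L[...,1])<25)
for a,b in((.022,.03),(.105,.110),(.1125,.12)):
    k=near&(Z>a)&(Z<b)
    if k.sum()>5: print(a,k.sum(),np.median(Z[k]),cv2.minEnclosingCircle(L[k].astype(np.float32)))
from scipy.optimize import least_squares
for a,b in((.045,.06),(.06,.08),(.08,.1)):
    k=near&(Z>a)&(Z<b); p=L[k]
    r=least_squares(lambda q:np.hypot(*(p-q).T)-12,p.mean(0)+[0,8]); print(a,k.sum(),r.x.round(2),abs(r.fun).mean().round(2))
print(ctrl.get_obs()["t"])
E
```

```text
[ 0.6044 -0.1051  0.2739] [[-0.357, 0.9341, 0.0083], [0.9341, 0.357, 0.0051], [0.0018, 0.0096, -1.0]] [-0.4   0.75 -0.08]
0.022 392 0.026086962707279324 ((28.669845581054688, 4.363445281982422), 28.554580688476562)
0.105 332 0.10814383356664595 ((26.524473190307617, -1.3539440631866455), 11.999666213989258)
0.1125 453 0.1152034342586557 ((26.557342529296875, -1.1556880474090576), 8.956299781799316)
0.045 10 [26.55 -1.15] 0.02
0.06 17 [26.51 -1.2 ] 0.03
0.08 13 [26.5  -1.22] 0.03
27.25
```

View pics/w5.png

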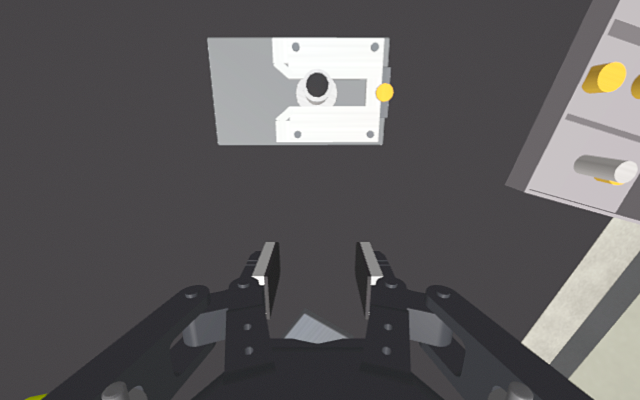

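The cartridge stands upright in the slot, with its cap at (317,84) and cap top at 115 mm, which is right for resting on the base. Its axis is where contact with the stop began, so I'm handing in.

```bash
python3 -c "from station import ctrl; print(ctrl.finish_job())"
```

```text
the job is handed in; nothing more can be done
None
```

The cartridge is home against the depth stop after a steady push of about 8 N and stands upright and released in the slot; the other things on the bench were not touched, and the job was handed in at about 27 s.

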